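# Set the edge burnisher to speed 5 and start it

### The job

Get the leather-edge burnisher running at speed 5: with a fingertip, push the bar of its speed selector round click by click until the white pointer line clicks in at the fifth white mark clockwise from the red off mark, and leave it there; only then press the green start button right down and let it spring back. Nothing is to be grasped: do not pinch the selector, and do not start the machine at any other speed. Leave the red stop button, the wax tin, the dye bottle and the edge beveller alone.

Things in the scene. Friction and masses are not known exactly. Their poses are not given: they have to be found in the camera images.
- burnisher: Bench edge burnisher, fixed, turned up to 17 deg. Frame (mm): z up, x away from the operator, y left, origin on the bench. Console box x -85..75, y -165..165, flat deck on top at z 105. On it: selector axis (-10,-85), green start (-10,45), red stop (-10,115). Motor behind: x 117..233, y -114..114, top z 183; at its ends a wooden spindle to y 220, a felt wheel and shaft to y -190.
- selector (a joint): Selector angle, rad, growing clockwise from above. 0 = off: white line at the red dot (burnisher +y). One click = 0.524 (30 deg); speeds 1-6 are the white marks clockwise from it; speed 5 = 2.618; 3.142 = end stop. Starts at rest at off, 1, 2 or 3. Springs into the nearest click, up to 15 deg away; crossing a crest takes 0.12 N m (5 N at 24 mm), then it snaps on.
- selector_axis (a point): On the selector's axis, 23 mm above the deck; turns with it: y along the white pointer line, x to the clockwise side. Black dial plate, radius 58, marks 40-55 mm out; aluminium skirt, radius 28, top 11 mm above the deck; on it a black bar 13 mm thick, 11 to 35 mm above the deck, reaching 34 mm from the axis at the pointer end (white line on top), 28 mm at the tail.
- selector_tip (a point): Top edge of the selector bar at its pointer end: on the bar's middle line, 34 mm from the axis, 35 mm above the deck.
- start (a joint): Travel of the green start button, m: 0 out, 0.006 fully in; it springs back. About 1.5 N to start moving, 5 N fully in.
- start_top (a point): Centre of the green start button's top (15 mm radius), 22 mm above the deck when out, in a black collar of 23 mm radius and 12 mm height; pressed straight down.
- stop (a joint): Travel of the red stop button, m: 0 out, 0.006 fully in; it springs back.
- stop_top (a point): Centre of the top of the red mushroom stop button (20 mm radius), 29 mm above the deck, 70 mm to the left of the start button.
- wax_tin: Loose round tin, 50 mm across, 19 mm high, standing on the deck behind and between selector and start button (about x 45, y -5 mm in the burnisher's frame). Origin at the centre of its underside.
- dye_bottle: Loose white squeeze bottle with red nozzle, 52 mm across, 144 mm high, on the bench left of the burnisher. Origin at the centre of its underside.
- beveller: Loose edge beveller lying on the bench right of the burnisher: wooden handle to its -x, steel blade to its +x, 160 mm long, 32 mm thick. Origin under its middle.
Not all that is in view belongs to the job. Several things look just like the dye_bottle: the one meant starts farthest from the robot's base.

How it is judged:
By the outcome, as a careful person would: the job done as asked, in the order asked, and still so for the second after the job is handed in, with the robot touching nothing.
It also fails if it takes over 61 s, if anything falls off the work surface, if the arm or the gripper's body presses on something with over 40 N, if the wrist force passes 120 N, or if a joint passes its speed limit or range.

### The arm

A 7-joint arm with a two-finger parallel gripper is mounted at the origin on the work surface. World frame = base frame: x ahead of the robot, y to its left, z up, the work surface at z = 0. Lengths are in m, angles in rad, forces in N, time in s.
With the tool pointing down it reaches from about 0.4 to 0.875 m from the base axis. Payload 19.3 kg.
Tool frame: the origin (TCP) lies at the very end of the fingers, on their centre line; the grasp point (between the pads) lies 19 mm behind it; z points along the fingers, y is the line along which they close (so a half turn about z gives the same grasp; the last joint's range is limited). The gripper opens to 85 mm and grips with 20 to 120 N. Pads are 22 mm wide; open, the fingers measure 114 mm over their backs; the gripper's body (76 mm by 85 mm) begins 54 mm behind the grasp point. The pads swing forward as they close: fully open they stand 13 mm farther back than shut.
Start: joints at [-0.07, 0.521, -0.036, 1.599, 0.021, 1.021, -0.113], TCP at [0.625, -0, 0.231] pointing down, gripper open.
Joint ranges: [-2.91, 2.91], [-0.3, 2.13], [-1.5, 1.42], [0.17, 2.43], [-1.26, 4.41], [0.16, 1.93], [-2.52, 2.52]. Speed limits (rad/s): [1.89, 1.89, 2.39, 2.39, 3.01, 3.01, 3.01].

### API

Orientations are given as [roll, pitch, yaw] about the fixed x, y, z axes, in that order (R = Rz(yaw) Ry(pitch) Rx(roll)).
In Python, from workcell import bot gives the robot as it stands.
- The arm moves only by the tool jog_arm, never from a script. Its argument "motion" is a list of rows, each a list of 5 numbers: the shift along the tool's x, y, z scaled (see below), then the turn about the tool's z scaled (see below), then the opening, from 0 (shut) to 1 (fully open). A call has 1 to 12 rows; each row shifts and turns the commanded pose from where the row before left it, along the tool's axes as they then stand; what a row does not reach is not made up. The controller multiplies each number of a shift by 30 mm and each number of a turn by 0.08 rad. A row lasts 1/10 s, in which the tool goes at most 50 mm and 8.59 degrees, less where a joint would pass 70% of its speed; a pose out of reach is approached as far as the arm can. A call with a number of a shift or a turn outside -1 to 1 is refused whole. A call with a gripper value outside its range is refused whole. The fingers move at their own pace and stop on an object; "newtons" is the grip in N (left out, the last holds). Time passes only in rows, so rows that do not move let the fingers close. It gives the time, the measured TCP pose, the force, the opening and the grip force at its end, in the units of the state.
- bot.observe(): the state, without advancing time (a new reading comes with each control period).
- bot.grab_frame(name): name is "scene" or "side" or "wrist"; returns a dict with "pixels" (400x640x3 uint8, red, green, blue), "fovy" (degrees; the focal length in pixels is half the picture's height over the tangent of half this angle, whatever the lens; pixels are square), "cx", "cy" (the principal point, pixels), "k1" (the pictures are not rectified: a ray, as slopes to the right and down, at radius r is drawn at 1 + k1 r^2 times it, then the intrinsics apply), "rvec" (rotation vector, rad) and "tvec" (3), from world to camera coordinates, as OpenCV has them; the wrist camera has in their place "mount" (4x4, takes a point from camera to tool coordinates, whose origin is the TCP and whose axes are the flange's). Camera axes: x right, y down, z forward; pixel columns grow to the right and rows downward; lengths in m; the calibration is good to about 2 mm. A picture is of the moment at which its call begins: read the wrist's pose just before it. There is no depth.
- bot.job_done(): hands the job in; it is judged then, once.
The state is a dict: "clock": time; "qpos": joint angles; "qd": joint speeds; "joint_efforts": joint torques, N m; "position": TCP position; "tool_rot": TCP orientation; "force": force on the tool from outside, world axes, zero at the start; "moment": the same for the moment, N m; "grip_width": finger opening in m; "finger_force": force on a finger pad.
Only numpy, scipy, OpenCV 4.12 (cv2) and the standard library are available. Lean on these libraries where they do the work, as an engineer would, in place of code of your own. Each camera call takes 0.05 s, during which the arm holds its last target. There are 200 camera calls.

## Working session

There is one attempt and no reset: what is moved stays moved. The work goes in short steps, Python scripts to look and compute and a tool call to move; the robot and the scene stay as the last step left them, time stands still between calls to the robot, and variables do not carry over. Pictures are saved under pics/ and viewed, at most 10 in all, crops included, and the job is handed in when it is done.

Besides the shell and the picture viewer there is one more tool, called after ">>>" as name([rows], argument=value, ...), one row to a line, values as JSON. jog_arm: Moves the arm, as the interface text tells. Shifts and turns lie within -1 to 1; 1 stands for 30 mm of shift or 0.08 rad of turn. Its arguments: {"type":"object","properties":{"motion":{"type":"array","items":{"type":"array","items":{"type":"number"}}},"newtons":{"type":"number"}},"required":["motion"]}

```bash
mkdir -p pics; cat > h.py <<'E'
import numpy as np, cv2
from scipy.spatial.transform import Rotation as R
from workcell import bot
def cam(name):
    s=bot.observe(); f=bot.grab_frame(name); h,w=f['pixels'].shape[:2]
    F=h/2/np.tan(np.radians(f['fovy'])/2)
    if 'mount' in f:
        T=np.eye(4); T[:3,:3]=R.from_euler('xyz',s['tool_rot']).as_matrix(); T[:3,3]=s['position']
        C=T@np.array(f['mount']); Rc,o=C[:3,:3],C[:3,3]
    else:
        r=R.from_rotvec(np.ravel(f['rvec'])).as_matrix(); Rc=r.T; o=-r.T@np.ravel(f['tvec'])
    return dict(img=np.array(f['pixels']),F=F,c=(f['cx'],f['cy']),k=f['k1'],R=Rc,o=o)
def ray(c,uv):
    K=np.array([[c['F'],0,c['c'][0]],[0,c['F'],c['c'][1]],[0,0,1]])
    p=cv2.undistortPoints(np.array([[uv]],float),K,np.array([c['k'],0,0,0,0.]))[0,0]
    return c['R']@np.array([p[0],p[1],1])
def onz(c,uv,z):
    d=ray(c,uv); return c['o']+d*(z-c['o'][2])/d[2]
def proj(c,P):
    q=c['R'].T@(np.array(P)-c['o']); s=q[:2]/q[2]; s=s*(1+c['k']*(s@s)); return s*c['F']+c['c']
def blobs(img,lo,hi,amin=20):
    m=cv2.inRange(cv2.cvtColor(img,cv2.COLOR_RGB2HSV),np.array(lo),np.array(hi))
    n,l,s,ce=cv2.connectedComponentsWithStats(m)
    return [(int(s[i,4]),ce[i].round(1).tolist(),s[i,:4].tolist()) for i in range(1,n) if s[i,4]>=amin]
def save(c,n): cv2.imwrite('pics/'+n+'.png',c['img'][:,:,::-1])
E
python3 - <<'E'
from h import *
s=bot.observe(); print(s['clock'],s['position'],s['tool_rot'])
ims=[cam(n) for n in('scene','wrist')]
for n,c in zip(('scene','wrist'),ims):
    save(c,n+'0'); print(n,c['o'].round(3),c['F'],c['k']); print('green',blobs(c['img'],(45,100,50),(85,255,255))); print('red',blobs(c['img'],(0,150,80),(8,255,255)))
E
```

```text
0.0 [ 6.24685576e-01 -6.41588191e-05  2.30743899e-01] [-3.14048858e+00  1.09602776e-04  1.57074274e+00]
scene [ 1.317 -0.087  0.692] 396.10334753687965 -0.04549981764558832
green [(89, [290.1, 206.0], [284, 202, 13, 9]), (37, [292.3, 214.6], [280, 209, 22, 9])]
red [(127, [145.9, 51.1], [138, 41, 14, 22]), (266, [187.3, 56.8], [161, 52, 57, 10]), (461, [597.2, 79.2], [549, 56, 91, 45]), (426, [595.1, 182.8], [542, 144, 98, 76]), (955, [586.4, 191.7], [527, 146, 113, 90]), (71, [373.7, 162.7], [370, 155, 9, 13]), (105, [369.5, 188.8], [364, 181, 12, 14]), (27, [545.7, 189.4], [537, 182, 18, 15]), (115, [316.4, 197.8], [309, 193, 15, 10]), (20, [3.4, 199.0], [0, 197, 9, 6]), (23, [568.0, 210.0], [563, 205, 11, 10]), (25, [596.5, 219.4], [591, 213, 11, 11]), (23, [5.0, 219.1], [0, 214, 11, 11]), (169, [604.3, 242.5], [575, 215, 53, 48]), (56, [616.0, 237.2], [608, 228, 17, 19]), (217, [592.4, 267.7], [582, 260, 21, 21]), (203, [566.6, 290.8], [557, 284, 20, 15]), (5793, [39.2, 343.9], [0, 298, 92, 102]), (194, [78.7, 380.4], [69, 356, 20, 44])]
wrist [0.626 0.066 0.373] 360.28399722033356 0.01870547624943922
green [(824, [217.7, 217.2], [175, 195, 71, 67]), (1275, [203.8, 234.8], [183, 216, 42, 40])]
red [(2602, [167.6, 144.4], [139, 116, 58, 58]), (130, [240.9, 319.4], [235, 314, 13, 12])]
```

View pics/scene0.png

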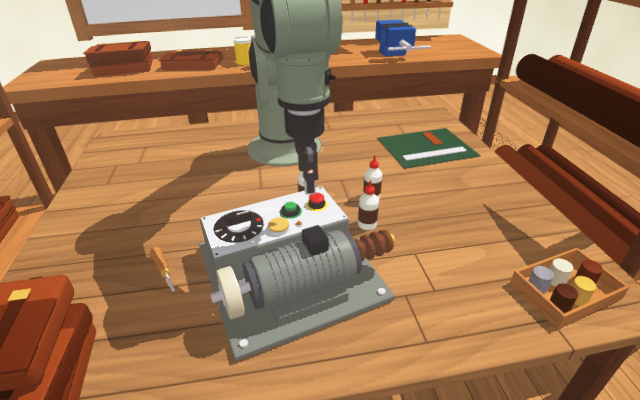

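View pics/wrist0.png

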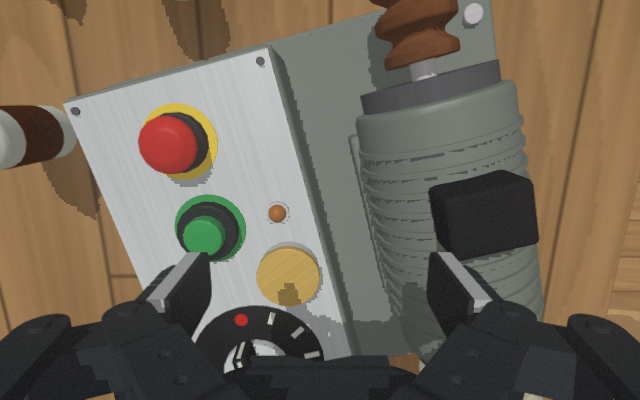

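The wrist view shows red stop (168,144), green start (204,235), the tin (288,277) and the red off dot (241,319), with the selector partly hidden by the gripper. The scene view shows two bottles at about (370,190), left of the console.

```bash
python3 - <<'E'
from h import *
c=cam('wrist')
g=onz(c,(203.8,234.8),.127); r=onz(c,(167.6,144.4),.132); d=onz(c,(240.9,319.4),.106); t=onz(c,(288,277),.124)
y=(r-g)[:2]; print('g',g,'r',r,'d',d,'tin',t,'dist',np.hypot(*y))
a=np.arctan2(-y[0],y[1]); print('turn deg',np.degrees(a))
ex=np.array([np.cos(a),np.sin(a)]); ey=np.array([-ex[1],ex[0]])
s=g[:2]-130*ey/1000; print('axis',s, 'dot rel', (d[:2]-s)@ex,(d[:2]-s)@ey)
sc=cam('scene'); print(proj(sc,[*s,.14]),proj(sc,g))
x,yy=map(int,proj(sc,[*s,.12])); 
cv2.imwrite('pics/sel.png',cv2.resize(sc['img'][yy-40:yy+40,x-50:x+50,::-1],(800,640),interpolation=cv2.INTER_CUBIC)[:600])
E
```

```text
g [ 0.54195309 -0.02881655  0.127     ] r [0.52498294 0.03731084 0.132     ] d [ 0.55993818 -0.11306808  0.106     ] tin [ 0.60222993 -0.06425744  0.124     ] dist 0.06827018656372735
turn deg 14.393110255856381
axis [ 0.57426763 -0.15473625] dot rel -0.0035220946247794182 0.04392225175612821
[237.21255802 213.86516825] [290.48890723 204.1201957 ]
```

View pics/sel.png

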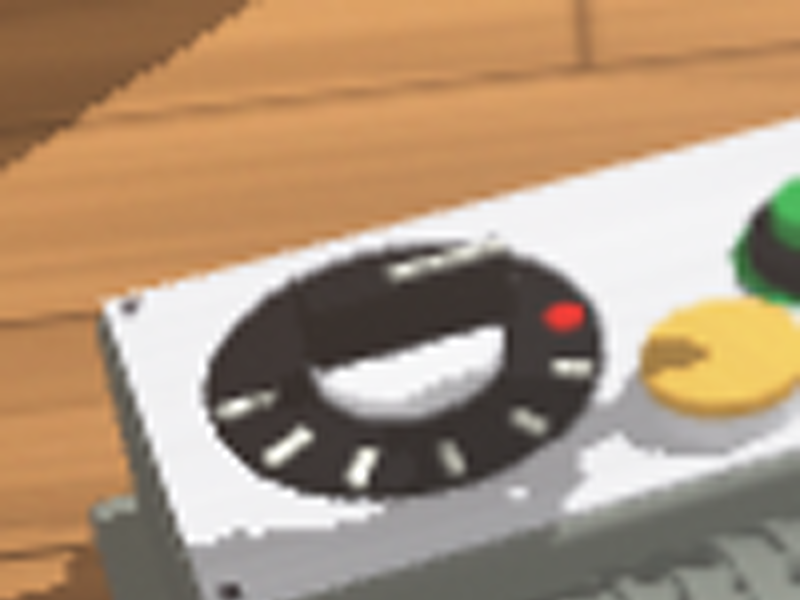

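The crop shows the selector's white line on top of the bar pointing at the red dot, so it starts at off. I'll move the camera over the dial to look closer and shut the fingers on the way.

>>> jog_arm([
  [-0.5,-0.1,0,0,0],
  [-0.9,-0.15,0,0,0],
  [-0.9,-0.15,0,0,0],
  [-0.9,-0.15,0,0,0],
  [-0.9,-0.15,0,0,0],
  [-0.9,-0.15,0,0,0],
  [-0.9,-0.15,0,0,0],
  [-0.9,-0.15,0,0,0],
  [-0.7,-0.15,0,0,0],
  [0,0,0,0,0],
  [0,0,0,0,0],
  [0,0,0,0,0],
], newtons=20)

```text
clock: 1.4
position: [0.586, -0.2244, 0.2313]
tool_rot: [-3.142, -0.0, 1.571]
force: [-0.0, 0.4, 0.2]
grip_width: 0.0002
finger_force: 0.0
```

```bash
python3 - <<'E'
from h import *
c=cam('wrist'); save(c,'w1'); s=bot.observe(); print(s['clock'],s['position'],s['tool_rot'],s['qpos'],s['grip_width'])
print('red',blobs(c['img'],(0,150,80),(8,255,255))); print('green',blobs(c['img'],(45,100,50),(85,255,255)))
for b in blobs(c['img'],(0,0,150),(179,60,255),15):
    if b[0]<3000: print('white',b, onz(c,b[1],.106)[:2].round(4))
E
```

```text
1.45 [ 0.58612487 -0.22424119  0.23130978] [ 3.14154473e+00 -3.49659572e-04  1.57181340e+00] [ 2.73275753e-01  5.25573334e-01 -3.09745209e-03  1.59353848e+00
  1.41115236e-03  1.02253101e+00  2.70877840e-01] 1.4855555888718035e-05
red [(216, [279.4, 27.0], [272, 19, 16, 17])]
green []
white (130, [316.8, 25.1], [312, 16, 11, 19]) [ 0.5856 -0.1093]
white (137, [348.8, 46.5], [341, 38, 17, 18]) [ 0.6076 -0.1228]
white (292, [288.4, 72.2], [280, 45, 18, 56]) [ 0.5656 -0.1395]
white (1828, [318.9, 91.8], [297, 56, 41, 79]) [ 0.5871 -0.1527]
white (1580, [274.7, 103.7], [258, 63, 38, 76]) [ 0.5553 -0.1609]
white (136, [365.0, 80.9], [356, 76, 19, 11]) [ 0.6196 -0.1453]
white (130, [362.7, 117.6], [353, 113, 20, 11]) [ 0.6189 -0.1706]
white (128, [344.1, 146.8], [336, 138, 17, 18]) [ 0.6058 -0.1917]
white (119, [314.9, 162.8], [310, 152, 11, 22]) [ 0.5841 -0.2037]
white (502, [307.6, 259.3], [300, 239, 15, 44]) [ 0.5781 -0.2825]
white (517, [330.0, 260.2], [324, 239, 15, 50]) [ 0.5962 -0.2832]
white (217, [372.4, 259.5], [356, 251, 34, 18]) [ 0.6305 -0.2825]
```

View pics/w1.png

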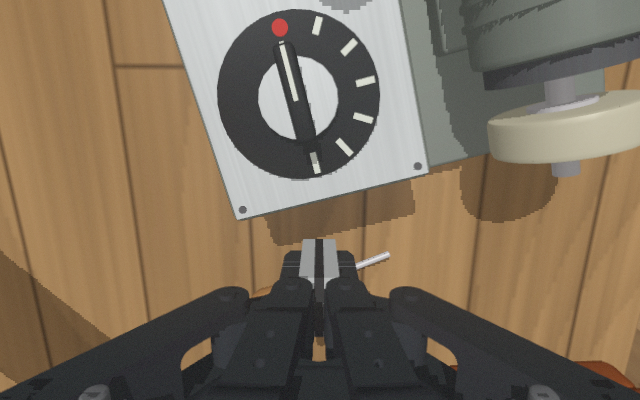

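The dial is centred near (298,95). The red dot is at (279,27), the white line (288,72) points at it, and marks 1-6 run clockwise to (315,163). The shut fingertip is at about (319,240).

```bash
python3 - <<'E'
from h import *
c=cam('wrist')
px=[(279.4,27),(316.8,25.1),(348.8,46.5),(365,80.9),(362.7,117.6),(344.1,146.8),(314.9,162.8)]
P=np.array([onz(c,p,.106)[:2] for p in px]); ph=np.arange(7)*np.pi/6
# axis + r*(sin ph ex + cos ph ey): linear in axis, u=r*ex (ey=rot90 ex)
A=[];b=[]
for p,f in zip(P,ph):
    s,k=np.sin(f),np.cos(f); A+=[[1,0,s,-k],[0,1,k,s]]; b+=list(p)
x,res,_,_=np.linalg.lstsq(np.array(A),np.array(b),rcond=None)
a=np.arctan2(x[3],x[2]); print('axis',x[:2],'r',np.hypot(x[2],x[3]),'turn',np.degrees(a),'rms',np.sqrt(res/14))
ex=np.array([np.cos(a),np.sin(a)]);ey=np.array([-ex[1],ex[0]])
print('line rel',((onz(c,(288.4,72.2),.140)[:2]-x[:2])@np.array([ex,ey]).T))
print('start',x[:2]+.13*ey)
T=x[:2]+.028*ey-.034*ex; d=T-bot.observe()['position'][:2]; print('finger start',T,'delta',d,'yaw',np.degrees(a)+180)
E
```

```text
axis [ 0.5723296  -0.15668228] r 0.04866092670828676 turn 14.090892528250476 rms [0.00039116]
line rel [-0.00016962  0.01551116]
start [ 0.54067969 -0.03059389]
finger start [ 0.53253573 -0.13780245] delta [-0.05362508  0.08641892] yaw 194.09089252825046
```

>>> jog_arm([
  [0.96,-0.6,0,0,0],
  [0.96,-0.6,0,0,0],
  [0.96,-0.59,0,0,0],
  [0,0,0,-1,0],
  [0,0,0,-1,0],
  [0,0,0,-1,0],
  [0,0,0,-1,0],
  [0,0,0,-1,0],
  [0,0,0,-1,0],
  [0,0,0,-1,0],
  [0,0,0,-1,0],
  [0,0,0,-1,0],
])

```text
clock: 2.7
position: [0.5324, -0.138, 0.2314]
tool_rot: [3.141, 0.0, 2.295]
force: [0.4, 0.5, -0.3]
grip_width: 0.0
finger_force: 0.0
```

>>> jog_arm([
  [0,0,0,-1,0],
  [0,0,0,-1,0],
  [0,0,0,-1,0],
  [0,0,0,-1,0],
  [0,0,0,-1,0],
  [0,0,0,-1,0],
  [0,0,0,-1,0],
  [0,0,0,-1,0],
  [0,0,0,-1,0],
  [0,0,0,-1,0],
  [0,0,0,-1,0],
  [0,0,0,-1,0],
])

```text
clock: 3.9
position: [0.5324, -0.138, 0.2314]
tool_rot: [-3.142, 0.0, -3.028]
force: [-0.6, 0.1, 0.1]
grip_width: 0.0004
finger_force: 0.0
```

>>> jog_arm([
  [0,0,0,-1,0],
  [0,0,0,-0.7,0],
  [0,0,0,0,0],
  [0,0,0,0,0],
])

```text
clock: 4.3
position: [0.5323, -0.1383, 0.2313]
tool_rot: [3.142, 0.0, -2.898]
force: [0.1, -0.1, 0.1]
grip_width: -0.0001
finger_force: 0.0
```

>>> jog_arm([
  [0,0,0.9,0,0],
  [0,0,0.9,0,0],
  [0,0,0.9,0,0],
  [0,0,0.6,0,0],
  [0,0,0.27,0,0],
  [0,0,0,0,0],
  [-0.2,0,0,0,0],
  [-0.2,0,0,0,0],
  [-0.15,0,0,0,0],
  [0,0,0,0,0],
])

```text
clock: 5.3
position: [0.549, -0.1344, 0.1246]
tool_rot: [-3.141, 0.001, -2.896]
force: [-2.0, -1.7, 0.5]
grip_width: 0.0001
finger_force: 0.8
```

>>> jog_arm([
  [-0.076,0.044,0,1,0],
  [-0.076,0.044,0,1,0],
  [-0.076,0.044,0,1,0],
  [-0.076,0.044,0,1,0],
  [-0.076,0.044,0,1,0],
  [-0.076,0.044,0,1,0],
  [-0.076,0.044,0,1,0],
  [-0.076,0.044,0,1,0],
])

```text
clock: 6.1
position: [0.5663, -0.1248, 0.1243]
tool_rot: [-3.141, -0.001, 2.743]
force: [-5.2, 0.6, 1.8]
grip_width: -0.0
finger_force: 2.2
```

```bash
python3 - <<'E'
from h import *
c=cam('wrist'); save(c,'w2'); s=bot.observe(); print(s['position'],s['tool_rot'],s['qpos'],s['force'])
E
```

```text
[ 0.56663154 -0.12462408  0.1242871 ] [-3.14152576e+00 -4.81651176e-04  2.73846946e+00] [ 0.26459814  0.59054805 -0.21219879  1.80466872  0.17010815  0.76456473
  1.13180212] [-2.07178297 -0.70015713  0.18207424]
```

View pics/w2.png

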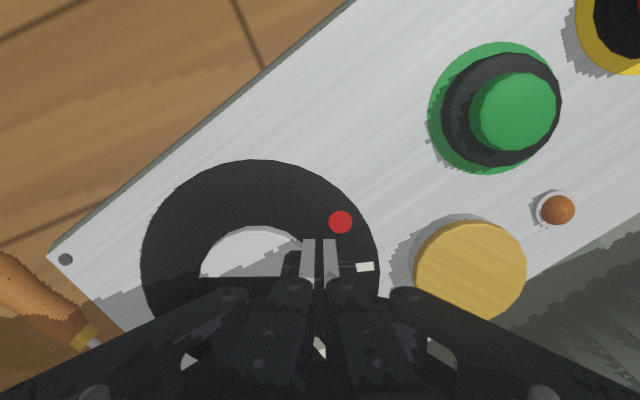

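The finger (tip at (319,245)) sits behind the bar, between the dot (340,222) and mark 1 (365,267). It's working, so I'll keep pushing.

>>> jog_arm([
  [-0.076,0.044,0,1,0],
  [-0.076,0.044,0,1,0],
  [-0.076,0.044,0,1,0],
  [-0.076,0.044,0,1,0],
  [-0.076,0.044,0,1,0],
  [-0.076,0.044,0,1,0],
  [-0.076,0.044,0,1,0],
  [-0.076,0.044,0,1,0],
  [-0.076,0.044,0,1,0],
  [-0.076,0.044,0,1,0],
])

```text
clock: 7.15
position: [0.5918, -0.1307, 0.1243]
tool_rot: [3.141, 0.0, 1.945]
force: [0.5, -0.1, -0.1]
grip_width: -0.0002
finger_force: 0.0
```

>>> jog_arm([
  [-0.076,0.044,0,1,0],
  [-0.076,0.044,0,1,0],
  [-0.076,0.044,0,1,0],
  [-0.076,0.044,0,1,0],
  [-0.076,0.044,0,1,0],
  [-0.076,0.044,0,1,0],
  [-0.076,0.044,0,1,0],
  [-0.076,0.044,0,1,0],
])

```text
clock: 7.95
position: [0.6039, -0.1476, 0.1244]
tool_rot: [3.141, -0.0, 1.305]
force: [0.5, 0.2, -0.3]
grip_width: 0.0002
finger_force: 0.0
```

```bash
cat > w.py <<'E'
from h import *
s=bot.observe(); p=np.array(s['position'][:2])-[.5723,-.1567]; y=s['tool_rot'][2]; a=np.radians(14.09)
Rt=np.array([[np.cos(y),np.sin(y)],[np.sin(y),-np.cos(y)]]) # rows tool x,y
print('yaw->bar deg',(194.09-np.degrees(y))%360,'finger rel axis, tool xy mm',Rt@p*1000,'F tool',Rt@s['force'][:2],s['qpos'][6],s['clock'])
E
python3 w.py
```

```text
yaw->bar deg 119.29853040910774 finger rel axis, tool xy mm [17.02871099 28.07532204] F tool [0.31610746 0.40490816] 0.003728533754534022 7.95
```

>>> jog_arm([
  [-0.076,0.044,0,1,0],
  [-0.076,0.044,0,1,0],
  [-0.076,0.044,0,1,0],
  [-0.076,0.044,0,1,0],
  [-0.053,0.03,0,0.7,0],
  [0,0,0,0,0],
])

```text
clock: 8.55
position: [0.6051, -0.1599, 0.1242]
tool_rot: [3.141, 0.0, 0.931]
force: [-0.5, -0.0, 0.0]
grip_width: 0.0001
finger_force: 0.0
```

```bash
python3 w.py
```

```text
yaw->bar deg 140.73955084797865 finger rel axis, tool xy mm [16.96626738 28.21083913] F tool [-0.29312931 -0.38534695] -0.2776832147850378 8.55
```

>>> jog_arm([
  [0.3,0,0,0,0],
  [0.1,0,0,0,0],
  [0,0,-0.9,0,0],
  [0,0,-0.9,0,0],
  [0,0,-0.9,0,0],
  [0,0,-0.8,0,0],
  [-0.9,0.2,0,0,0],
  [-0.9,0.2,0,0,0],
  [-0.9,0.2,0,0,0],
  [-0.8,0.2,0,0,0],
  [0,0,0,0,0],
])

```text
clock: 9.65
position: [0.5673, -0.252, 0.2295]
tool_rot: [3.141, 0.001, 0.928]
force: [0.1, -0.6, -0.7]
grip_width: -0.0005
finger_force: 0.0
```

```bash
python3 - <<'E'
from h import *
c=cam('wrist'); save(c,'w3'); s=bot.observe(); print(s['position'],s['tool_rot'],s['force'])
print('axis px',proj(c,[.5723,-.1567,.14]))
E
```

```text
[ 0.56822042 -0.24990467  0.22933748] [3.14131366e+00 2.69344021e-04 9.29746269e-01] [-0.02096549  0.96601176 -0.24305388]
axis px [230.70944238  78.15469688]
```

View pics/w3.png

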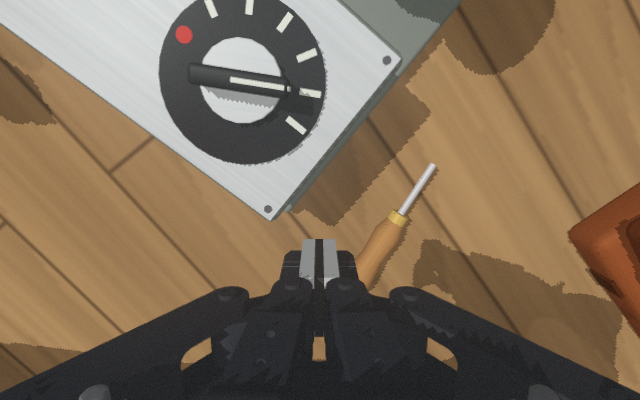

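The pointer line (230–290, 80–88) points at (310,93), the fifth white mark clockwise from the red dot, so speed 5 is set. Next is the start button.

>>> jog_arm([
  [0.76,-0.73,0,0,0],
  [0.76,-0.73,0,0,0],
  [0.76,-0.73,0,0,0],
  [0.76,-0.73,0,0,0],
  [0.76,-0.73,0,0,0],
  [0.76,-0.73,0,0,0],
  [0.76,-0.73,0,0,0],
  [0,0,0,0,0],
  [0,0,0,0,0],
])

```text
clock: 10.6
position: [0.5412, -0.0276, 0.2293]
tool_rot: [-3.142, -0.0, 0.934]
force: [-0.1, -1.0, 0.9]
grip_width: 0.0003
finger_force: 0.0
```

```bash
python3 - <<'E'
from h import *
s=bot.observe(); print(s['position'],s['tool_rot'],s['force'])
c=cam('side'); print(blobs(c['img'],(45,100,50),(85,255,255)),proj(c,[.541,-.030,.127]),proj(c,s['position']))
y=s['tool_rot'][2]; d=np.array([.541,-.0302])-s['position'][:2]
print('tool xy units',np.array([[np.cos(y),np.sin(y)],[np.sin(y),-np.cos(y)]])@d/.03)
E
```

```text
[ 0.54122812 -0.02759741  0.22927928] [-3.14153291e+00 -3.44818497e-04  9.34121242e-01] [-0.07729101 -1.02556788  0.9183869 ]
[(87, [330.2, 174.0], [325, 170, 12, 9]), (52, [329.8, 180.5], [321, 175, 19, 10]), (1014, [305.6, 387.2], [272, 367, 74, 33])] [329.88509217 171.51515475] [330.20604267 142.58285003]
tool xy units [-0.07427702  0.04546269]
```

>>> jog_arm([
  [-0.07,0.05,0.9,0,0],
  [0,0,0.9,0,0],
  [0,0,0.9,0,0],
  [0,0,0.57,0,0],
  [0,0,0,0,0],
  [0,0,0.07,0,0],
  [0,0,0.07,0,0],
  [0,0,0.07,0,0],
  [0,0,0,0,0],
])

```text
clock: 11.55
position: [0.5415, -0.0318, 0.1253]
tool_rot: [3.141, -0.001, 0.931]
force: [2.0, -2.2, 3.2]
grip_width: 0.0001
finger_force: 1.2
```

>>> jog_arm([
  [0,0,0.07,0,0],
  [0,0,0.07,0,0],
  [0,0,0.05,0,0],
  [0,0,0,0,0],
])

```text
clock: 11.95
position: [0.5417, -0.0319, 0.1206]
tool_rot: [3.14, -0.001, 0.93]
force: [-6.0, -0.8, 33.0]
grip_width: -0.0002
finger_force: 16.5
```

Force is up to 33 N, so the button has bottomed out. Releasing it now.

>>> jog_arm([
  [0,0,-0.2,0,0],
  [0,0,-0.5,0,0],
  [0,0,-0.9,0,0],
  [0,0,-0.9,0,0],
  [0,0,-0.9,0,0],
  [0,0,-0.5,0,0],
  [-0.9,-0.3,0,0,0],
  [-0.9,-0.3,0,0,0],
  [0,0,0,0,0],
  [0,0,0,0,0],
])

```text
clock: 12.95
position: [0.4942, -0.0642, 0.2362]
tool_rot: [-3.141, -0.0, 0.93]
force: [0.6, 0.1, 0.5]
grip_width: -0.0001
finger_force: 0.0
```

```bash
python3 - <<'E'
from h import *
c=cam('scene'); s=bot.observe(); print(s['position'],s['force'],s['clock'])
im=c['img'][120:270,150:350,::-1]; cv2.imwrite('pics/s4.png',cv2.resize(im,(800,600),interpolation=cv2.INTER_CUBIC))
E
```

```text
[ 0.49455758 -0.06382818  0.23607366] [ 0.36638384 -0.16649906  0.38699849] 13.0
```

View pics/s4.png

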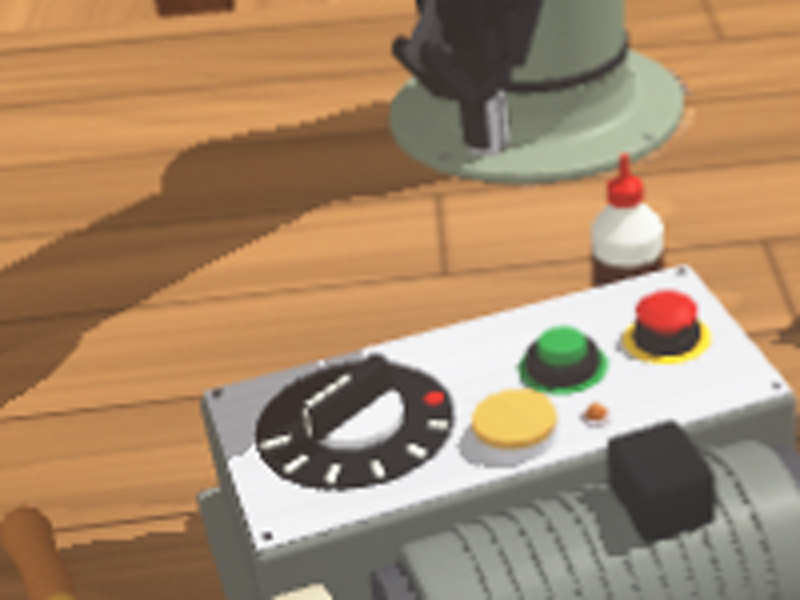

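The crop shows the bar's white line (350,378)–(308,410) aimed at mark 5 (295,466). The green button is back out, and the tin and stop button haven't moved.

```bash
python3 -c "
from workcell import bot
print(bot.job_done())"
```

```text
the job is handed in; nothing more can be done
None
```

I pushed the selector round to speed 5, pressed the start button fully in and let it spring back. The job was handed in at about 13 s with the arm clear of everything; the hand-in gave no verdict.

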